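# Index the bench magnifier one hole

## Task

The magnifier on the indexing swing arm stands between two parts; it is wanted over the finned heatsink. Hook a fingertip under the top of the pin's pull ring and lift the spring pin out of its hole, swing the arm one hole so that the lens comes over the heatsink, let the pin drop fully home in that hole, and take the hand away. Do not swing the lens over the connector or on to a further hole, and leave the parts and tools lying where they are.

Things in the scene. Friction and masses are not known exactly. Their poses are not given: they have to be found in the camera images.
- index_base: Fixed T-shaped aluminium plate, 12 mm thick; wide part 142 x 310 mm. Origin under the pivot at worktop height; x runs along its middle line from pivot to middle hole, y to its left, z up. Five 13 mm holes go through it on an arc of 180 mm radius about the origin, at -48, -24, 0, 24 and 48 degrees (0.419 rad apart).
- pivot (a point): Point on the vertical axis about which the arm swings, at the near end of the plate, 61 mm above the worktop; axes as index_base. The grey arm reaches from here over the plate (top 61 mm high), carries the lens and, at its outer end, a 34 x 34 mm block up to 85 mm high through which the pin runs.
- swing_arm (a joint): Angle of the swing arm, rad: 0 at the middle hole (start), positive counter-clockwise seen from above (to the plate's left); the adjacent holes are at +0.419 and -0.419. Stops at +-0.92. Light friction (about 1 N at the ring); it stays where it is left. The pin has about 1.5 mm play each way in a hole.
- index_pin (a joint): Lift of the steel spring index pin (10 mm diameter, round tip), m: 0 = fully home, its tip 10 mm deep in the hole; above about 0.010 it is clear; stop at 0.025. A spring presses it down with about 4.5 N at 0, 7.5 N at 0.025. Let go between holes it rides on the plate at about 0.010, slides along with the arm, and drops in by itself over a hole.
- ring_center (a point): Centre of the opening of the D-shaped steel pull ring on the pin: 192 mm from the pivot axis, 121 mm above the worktop when home; moves with arm and pin. x level, away from the pivot; y along the flat top bar; z up. Round bar 8 mm thick; opening 52 mm wide, 50 mm high; the ring's top leans 25 degrees away from the pivot. Enter from the pivot's side, pointing down and away from it; free air beyond.
- ring_liner: Narrow steel strip (3 x 50 mm) along the underside of the ring's flat top bar, on which a finger hooked under the ring bears; origin at its middle, 204 mm from the pivot axis, 146 mm above the worktop when home. A finger tilted about 35 to 45 degrees from straight down goes in; lift here. To let the pin drop, lower to mid-opening: near the top the ring's rounded corners rest on the finger.
- lens_center (a point): Centre of the round magnifier lens (62 mm over its black rim) in the swing arm, 112 mm from the pivot axis, 54 mm above the worktop.
- heatsink: Finned aluminium heatsink 40 x 40 x 12 mm, loose on the plate on one side of the lens (left or right), where the lens stands when the arm is one hole that way. Origin at the centre of its underside.
- dsub_pair: Black connector pair with grey hoods, 54 x 54 x 18 mm, loose on the plate on the other side. Origin at the centre of its underside.
- tape_roll: Roll of amber tape, 68 mm across, 12 mm high, loose on the worktop left of the plate. Origin under its centre. Leave alone.
- side_cutters: Red-handled side cutters, 40 x 125 x 12 mm, loose on the worktop right of the plate. Origin under the centre. Leave alone.
Things that resemble listed ones, but are neither listed nor needed, are in the scene too. What is shaped like the heatsink but brown or red is not meant.

How it is judged:
By the outcome, as a careful person would: the job done as asked, in the order asked, and still so for the second after the job is handed in, with the robot touching nothing.
It also fails if it takes over 51 s, if anything falls off the work surface, if the arm or the gripper's body presses on something with over 40 N, if the wrist force passes 120 N, or if a joint passes its speed limit or range.

## Robot

A 7-joint arm with a two-finger parallel gripper is mounted at the origin on a cart in front of the work surface, level with it; the furniture and walls round the work are solid. World frame = base frame: x ahead of the robot, y to its left, z up, the work surface at z = 0. Lengths are in mm, angles in rad, forces in N, time in s.
With the tool pointing down it reaches from about 425 to 950 mm from the base axis. Payload 16.7 kg.
Tool frame: the origin (TCP) lies midway between the tips of the shut fingers; the grasp point (between the pads) lies 19 mm behind it; z points along the fingers, y is the line along which they close (so a half turn about z gives the same grasp; the last joint's range is limited). The gripper opens to 94 mm and grips with 3 to 60 N. Pads are 16 mm wide; open, the fingers measure 119 mm over their backs; the gripper's body (75 mm by 177 mm) begins 78 mm behind the grasp point.
Start: joints at [1.083, 0.426, 0.074, 1.606, -0.034, 1.111, -0.067], TCP at [223.671, -636.825, 205.467] pointing down, gripper open.
Joint ranges: [-2.85, 2.85], [-0.5, 2.14], [-1.23, 1.37], [0.21, 2.46], [-1.02, 4.16], [0.16, 2.05], [-2.73, 2.73]. Speed limits (rad/s): [1.89, 1.89, 2.39, 2.39, 3.01, 3.01, 3.01].

## Interface

Orientations are given as a unit quaternion [w, x, y, z].
In Python, from rig import robot gives the robot as it stands.
- The arm moves only by the shell command python3 -m pendant 'ROWS' [FORCE]. ROWS is JSON, a list of rows, each a list of 3 entries, a list of its own where there are three numbers: the shift along the tool's x, y, z in m, then the turn about the tool's z in rad, then the finger opening in m, from 0 to 0.094. In form: [[[tx, ty, tz], spin, claw], ...]. A call has 1 to 12 rows; each row is the pose to reach, as a shift and turn from the pose commanded when the call began, along the tool's axes at that moment; what a row does not reach only later rows make up. A row lasts 1/8 s, in which the tool goes at most 62.5 mm and 10.7 degrees, less where a joint would pass 70% of its speed; a pose out of reach is approached as far as the arm can. A call with a gripper value outside its range is refused whole. The fingers move at their own pace and stop on an object; FORCE is the grip in N (left out, the last holds). Time passes only in rows, so rows that repeat a pose let the fingers close. It gives the time, the measured TCP pose, the force, the opening and the grip force at its end, in the units of the state.
- robot.get_state(): the state, without advancing time (a new reading comes with each control period).
- robot.snapshot(name): name is "scene" or "top" or "wrist"; returns the picture (384x512x3 uint8, blue, green, red); there is no depth.
- robot.calibration(name): a dict with "camera_matrix" (3x3 intrinsics, pixels), "k1" (the pictures are not rectified: a ray, as slopes to the right and down, at radius r is drawn at 1 + k1 r^2 times it, then the intrinsics apply), "xyz" and "attitude" of the camera in the world. Camera axes: x right, y up, looking along -z (the intrinsics and any distortion apply to the point x, -y, -z); pixel columns grow to the right and rows downward; lengths in mm; the calibration is good to about 2 mm. A picture is of the moment at which its call begins: read the wrist's pose just before it. calibration takes no time and is no camera call; for the wrist camera it gives the pose at the moment of the call.
- robot.finish_job(): hands the job in; it is judged then, once.
The state is a dict: "t": time; "qpos": joint angles; "joint_vel": joint speeds; "effort": joint torques, N m; "position": TCP position; "tool_rot": TCP orientation; "contact_force": force on the tool from outside, world axes, zero at the start; "torque": the same for the moment, N m; "finger_gap": finger opening in mm; "grip_force": force on a finger pad.
Only numpy, scipy, OpenCV 4.12 (cv2) and the standard library are available. Lean on these libraries where they do the work, as an engineer would, in place of code of your own. Each camera call takes 0.05 s, during which the arm holds its last target. There are 200 camera calls.

## Working session

There is one attempt and no reset: what is moved stays moved. The work goes in short steps, Python scripts to look and compute and a shell command to move; the robot and the scene stay as the last step left them, time stands still between calls to the robot, and variables do not carry over. Pictures are saved under pics/ and viewed, at most 10 in all, crops included, and the job is handed in when it is done.

```bash
mkdir -p pics; ls; python3 - <<'E'
from rig import robot
import cv2
s=robot.get_state();print({k:s[k] for k in('t','position','tool_rot','contact_force','finger_gap')})
for n in('scene','top'):
    im=robot.snapshot(n);cv2.imwrite(f'pics/{n}0.png',im);c=robot.calibration(n);print(n,c)
a=cv2.imread('pics/scene0.png');b=cv2.imread('pics/top0.png')
E
```

```text
pics
{'t': 0.0, 'position': array([ 223.54895971, -636.43973786,  204.79025553]), 'tool_rot': array([-6.19029196e-04,  9.85770097e-01,  1.68097918e-01, -1.47485230e-04]), 'contact_force': array([ 0.77509182, -0.36747733,  0.96608922]), 'finger_gap': 94.36808844318314}
scene {'camera_matrix': array([[405.706007  ,   0.        , 254.69620238],
       [  0.        , 405.706007  , 188.86133389],
       [  0.        ,   0.        ,   1.        ]]), 'k1': -0.11004578672727712, 'xyz': array([-136.46739618,  396.32478118, 1151.66327178]), 'attitude': array([-0.49776787, -0.16058824,  0.268016  ,  0.80907725])}
top {'camera_matrix': array([[458.64818644,   0.        , 247.21384968],
       [  0.        , 458.64818644, 196.43981916],
       [  0.        ,   0.        ,   1.        ]]), 'k1': -0.10081812581732989, 'xyz': array([ 351.05894744,   39.86625288, 1511.06876445]), 'attitude': array([-0.70114196, -0.04965312,  0.04566943,  0.70982309])}
```

View pics/top0.png

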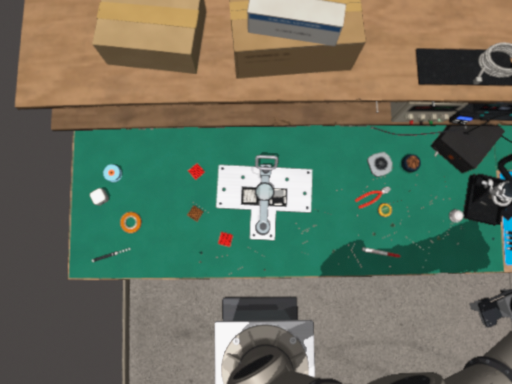

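View pics/scene0.png

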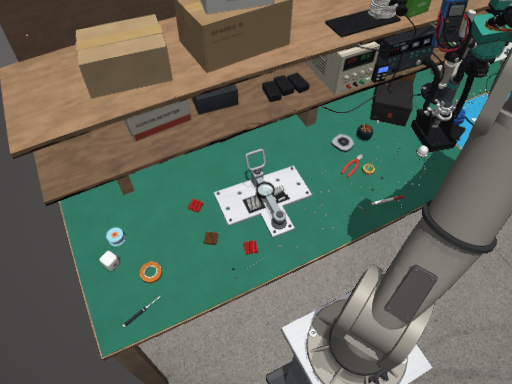

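The top view shows the plate around (265,190), the pivot at (263,227) and the ring at (266,160). I need enlargements.

```bash
python3 - <<'E'
import cv2,numpy as np
a=cv2.imread('pics/top0.png')[145:250,205:325];b=cv2.imread('pics/scene0.png')[140:245,205:325]
f=lambda i:cv2.resize(i,None,fx=3.3,fy=5.6*3.3/5.6,interpolation=cv2.INTER_CUBIC)
cv2.imwrite('pics/crop.png',np.hstack([f(a),f(b)]))
E
cat > h.py <<'E'
from rig import robot
import numpy as np,cv2
from scipy.spatial.transform import Rotation as R
def rot(q): return R.from_quat([q[1],q[2],q[3],q[0]])
def ray(c,uv):
    K=c['camera_matrix'];k=c['k1']
    d=cv2.undistortPoints(np.array([[uv]],float),K,np.array([k,0,0,0.]))[0,0]
    v=rot(c['attitude']).apply([d[0],-d[1],-1]);return np.array(c['xyz']),v
def plane(c,uv,z):
    o,v=ray(c,uv);return o+v*(z-o[2])/v[2]
def tri(l):
    A=np.zeros((3,3));b=np.zeros(3)
    for c,uv in l:
        o,v=ray(c,uv);v=v/np.linalg.norm(v);P=np.eye(3)-np.outer(v,v);A+=P;b+=P@o
    p=np.linalg.solve(A,b)
    e=[np.linalg.norm(np.cross(p-ray(c,uv)[0],ray(c,uv)[1]/np.linalg.norm(ray(c,uv)[1]))) for c,uv in l]
    return p,e
def pix(c,p):
    v=rot(c['attitude']).inv().apply(np.array(p)-c['xyz']);x=np.array([v[0],-v[1]])/-v[2]
    x=x*(1+c['k1']*(x@x));K=c['camera_matrix'];return np.array([K[0,0]*x[0]+K[0,2],K[1,1]*x[1]+K[1,2]])
E
```

```text
(no output)
```

View pics/crop.png

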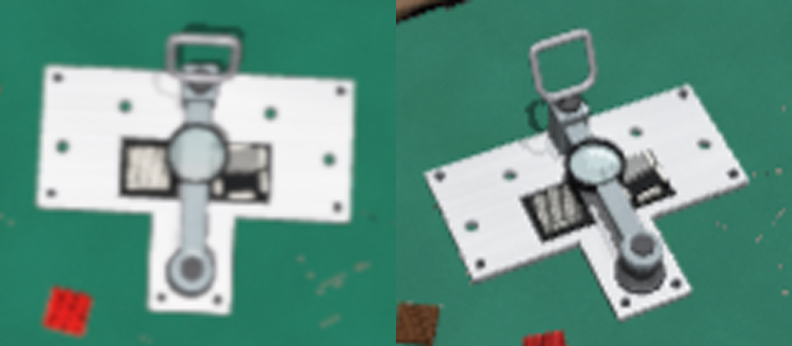

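```bash
python3 - <<'E'
from h import *
ct=robot.calibration('top');cs=robot.calibration('scene')
T=lambda x,y:(x/3.3+205-.35,y/3.3+145-.35)
S=lambda x,y:((x-396)/3.3+205-.35,y/3.3+140-.35)
for n,t,s in[('pivot',(191,269),(640,245)),('lens',(197,153),(594,164)),('ringL',(172,38),(534,48)),('ringR',(239,42),(588,34)),('barmid',(205,40),(561,41)),('ringbotL',(173,76),(541,94)),('ringbotR',(236,80),(592,84))]:
    p,e=tri([(ct,T(*t)),(cs,S(*s))]);print(n,p.round(1),np.round(e,1))
tc=[(45,66),(355,80),(350,222),(37,206)];sc=[(427,176),(688,86),(748,181),(474,281)]
for a,b in zip(tc,sc): print('corner',plane(ct,T(*a),12).round(1),plane(cs,S(*b),12).round(1))
for a,b in[((125,106),(510,176)),((270,113),(636,132)),((62,146),(472,226)),((329,159),(704,144))]: print('hole',plane(ct,T(*a),12).round(1),plane(cs,S(*b),12).round(1))
# bright/colour-based plate measurement
im=cv2.imread('pics/top0.png');m=(im.min(2)>150).astype(np.uint8);m[:140]=0;m[250:]=0;m[:,:205]=0;m[:,325:]=0
c=max(cv2.findContours(m,0,2)[0],key=cv2.contourArea);print(cv2.contourArea(c))
w=np.array([plane(ct,p[0],12)[:2] for p in c],np.float32);print(cv2.minAreaRect(w))
E
```

```text
pivot [453.3   0.8  61.3] [1.5 1.5]
lens [566.6  -7.8  51. ] [0.7 0.7]
ringL [658.8  15.5 148.2] [0.6 0.6]
ringR [656.7 -45.6 140.4] [0.6 0.6]
barmid [657.6 -14.6 144.6] [0.1 0.1]
ringbotL [633.9  16.9 103.3] [2.5 2.5]
ringbotR [633.  -42.7  87.8] [3.7 3.7]
corner [662.8 142.3  12. ] [656.7 142.5  12. ]
corner [ 644.4 -170.5   12. ] [ 640.1 -164.5   12. ]
corner [ 500.6 -161.    12. ] [ 499.7 -155.9   12. ]
corner [520.6 150.7  12. ] [517.7 152.3  12. ]
hole [620.6  61.9  12. ] [617.6  64.6  12. ]
hole [611.7 -83.8  12. ] [609.5 -81.9  12. ]
hole [580.8 125.5  12. ] [578.2 126.6  12. ]
hole [ 564.2 -141.8   12. ] [ 562.6 -139.3   12. ]
4604.5
((536.6536865234375, -6.2781219482421875), (312.4946594238281, 245.12901306152344), 86.50204467773438)
```

```bash
python3 -m pendant '[[[0.467,-0.497,-0.245],0.4,0],[[0.467,-0.497,-0.245],0.4,0],[[0.467,-0.497,-0.245],0.4,0],[[0.467,-0.497,-0.245],0.4,0],[[0.467,-0.497,-0.245],0.4,0],[[0.467,-0.497,-0.245],0.4,0],[[0.467,-0.497,-0.245],0.4,0],[[0.467,-0.497,-0.245],0.4,0],[[0.467,-0.497,-0.245],0.4,0],[[0.467,-0.497,-0.245],0.4,0],[[0.467,-0.497,-0.245],0.4,0],[[0.467,-0.497,-0.245],0.4,0]]' 10
python3 - <<'E'
from h import *
s=robot.get_state();print(s['t'],s['position'],s['tool_rot'],s['qpos'].round(3))
c=robot.calibration('wrist');cv2.imwrite('pics/w1.png',robot.snapshot('wrist'));print(c)
E
```

```text
t: 1.6
position: [500.2, -10.3, 451.3]
tool_rot: [-0.0, 1.0, -0.03, 0.0]
contact_force: [-0.0, -0.2, -0.6]
finger_gap: 0.4
grip_force: 0.0
1.6 [500.16267788 -10.31327782 451.31504398] [-2.13098554e-04  9.99552159e-01 -2.99224431e-02  2.87780647e-04] [ 0.285  0.026 -0.4    1.59   0.01   1.527 -1.746]
{'camera_matrix': array([[303.82818379,   0.        , 252.44845979],
       [  0.        , 303.82818379, 196.74343228],
       [  0.        ,   0.        ,   1.        ]]), 'k1': -0.06532636082284735, 'xyz': array([583.72498308, -16.29821149, 631.13406917]), 'attitude': array([-0.67809551,  0.09942854, -0.10630274,  0.72041666])}
```

View pics/w1.png

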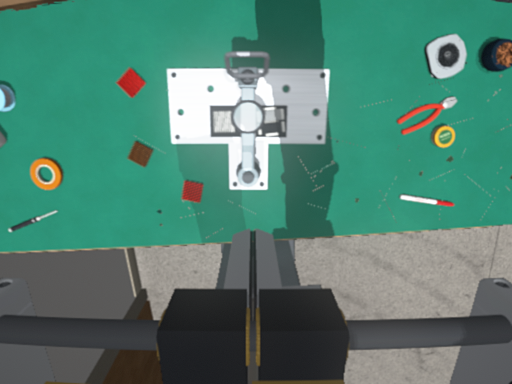

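The wrist view shows the ring at (248,60), the lens at (247,117), the pivot at (248,177), and the striped heatsink left of the lens at (222,121). The pendant has no tilt axis. I'll see what the arm does near its workspace limit, up in free air.

```bash
python3 -m pendant '[[[0,0,-0.5],0,0],[[0,0,-0.5],0,0],[[0,0,-0.5],0,0],[[0,0,-0.5],0,0],[[0,0,-0.5],0,0],[[0,0,-0.5],0,0],[[0,0,-0.5],0,0],[[0,0,-0.5],0,0]]'
python3 - <<'E'
from h import *
s=robot.get_state();print(s['t'],s['position'],s['tool_rot'],s['qpos'].round(3), rot(s['tool_rot']).apply([0,0,1]))
E
```

```text
t: 2.65
position: [506.9, -18.7, 700.3]
tool_rot: [-0.0, 0.999, -0.032, 0.009]
contact_force: [0.9, -0.0, -0.4]
finger_gap: 0.3
grip_force: 0.0
2.65 [506.85819192 -18.7224654  700.33949236] [-3.28225985e-04  9.99438973e-01 -3.23057275e-02  8.83010973e-03] [-0.576  0.103  0.586  1.003 -0.064  2.034 -1.658] [ 1.76715188e-02  8.55574449e-05 -9.99843843e-01]
```

```bash
python3 -m pendant '[[[0,0,-0.3],0,0],[[0,0,-0.3],0,0],[[0,0,-0.3],0,0],[[0,0,-0.3],0,0]]'
python3 - <<'E'
from h import *
s=robot.get_state();print(s['t'],s['position'],s['qpos'].round(3), rot(s['tool_rot']).apply([0,0,1]))
E
python3 -m pendant '[[[0.3,0,0],0,0],[[0.3,0,0],0,0],[[0.3,0,0],0,0],[[0.3,0,0],0,0]]'
python3 - <<'E'
from h import *
s=robot.get_state();print(s['t'],s['position'],s['qpos'].round(3), rot(s['tool_rot']).apply([0,0,1]))
E
```

```text
t: 3.15
position: [497.5, -18.3, 742.3]
tool_rot: [-0.001, 0.998, -0.032, 0.047]
contact_force: [0.1, 0.5, 0.1]
finger_gap: 0.4
grip_force: 0.0
3.15 [497.54131594 -18.26970385 742.33785746] [-0.971  0.087  1.035  0.953 -0.09   2.048 -1.621] [ 9.43901391e-02 -4.82467465e-04 -9.95535167e-01]
t: 3.65
position: [627.3, -17.9, 729.8]
tool_rot: [-0.002, 0.998, -0.031, 0.062]
contact_force: [0.4, 3.1, 0.4]
finger_gap: 0.2
grip_force: 0.0
3.65 [627.33143908 -17.91860405 729.84051574] [-0.302  0.329  0.439  0.664 -0.169  2.048 -1.613] [ 1.22834107e-01 -7.17784917e-04 -9.92426958e-01]
```

```bash
python3 -m pendant '[[[0,0,-0.5],0,0],[[0,0,-0.5],0,0],[[0,0,-0.5],0,0],[[0,0,-0.5],0,0],[[0,0,-0.5],0,0],[[0,0,-0.5],0,0],[[0,0,-0.5],0,0],[[0,0,-0.5],0,0]]'
python3 - <<'E'
from h import *
s=robot.get_state();print(s['t'],s['position'],s['qpos'].round(3), rot(s['tool_rot']).apply([0,0,1]))
E
```

```text
t: 4.65
position: [526.1, -1.5, 793.6]
tool_rot: [-0.002, 0.994, -0.031, 0.106]
contact_force: [0.4, 1.3, 0.6]
finger_gap: 0.7
grip_force: 0.0
4.65 [526.09377911  -1.48073568 793.62734636] [-0.833  0.137  0.935  0.795 -0.143  2.048 -1.627] [ 0.21007283 -0.00188971 -0.97768391]
```

```bash
python3 -m pendant '[[[0.2,0,-0.6],0,0],[[0.2,0,-0.6],0,0],[[0.2,0,-0.6],0,0],[[0.2,0,-0.6],0,0],[[0.2,0,-0.6],0,0],[[0.2,0,-0.6],0,0],[[0.2,0,-0.6],0,0],[[0.2,0,-0.6],0,0],[[0.2,0,-0.6],0,0],[[0.2,0,-0.6],0,0]]'
python3 - <<'E'
from h import *
s=robot.get_state();print(s['t'],s['position'],s['qpos'].round(3), rot(s['tool_rot']).apply([0,0,1]))
E
```

```text
t: 5.9
position: [533.1, -9.2, 830.1]
tool_rot: [-0.004, 0.989, -0.031, 0.145]
contact_force: [-0.9, 0.0, 0.5]
finger_gap: 0.5
grip_force: 0.0
5.9 [533.12975569  -9.20637924 830.0732603 ] [-0.687  0.138  0.786  0.699 -0.133  2.048 -1.634] [ 0.2879577  -0.00187711 -0.95764129]
```

```bash
python3 -m pendant '[[[0,0,-0.6],0,0],[[0,0,-0.6],0,0],[[0,0,-0.6],0,0],[[0,0,-0.6],0,0]]' |head -3; python3 -m pendant '[[[0,0,-0.6],0,0],[[0,0,-0.6],0,0],[[0,0,-0.6],0,0],[[0,0,-0.6],0,0]]'|head -3; python3 -m pendant '[[[0.3,0,-0.6],0,0],[[0.3,0,-0.6],0,0],[[0.3,0,-0.6],0,0],[[0.3,0,-0.6],0,0]]'|head -3
python3 - <<'E'
from h import *
s=robot.get_state();print(s['t'],s['position'],s['qpos'].round(3), rot(s['tool_rot']).apply([0,0,1]))
E
```

```text
t: 6.4
position: [506.6, -13.2, 859.8]
tool_rot: [-0.011, 0.984, -0.03, 0.175]
t: 6.9
position: [474.2, -20.5, 884.9]
tool_rot: [-0.015, 0.979, -0.031, 0.202]
t: 7.4
position: [489.0, -29.5, 916.6]
tool_rot: [-0.016, 0.971, -0.032, 0.235]
7.4 [489.00961038 -29.45532324 916.59061929] [-0.997  0.052  1.091  0.593 -0.112  2.048 -1.631] [ 0.45766572  0.01554691 -0.88898841]
```

```bash
python3 -m pendant '[[[0.2,0,-0.6],0,0],[[0.2,0,-0.6],0,0],[[0.2,0,-0.6],0,0],[[0.2,0,-0.6],0,0]]' |head -3; python3 -m pendant '[[[0.2,0,-0.6],0,0],[[0.2,0,-0.6],0,0],[[0.2,0,-0.6],0,0],[[0.2,0,-0.6],0,0]]'|head -3; python3 -m pendant '[[[0.3,0,-0.6],0,0],[[0.3,0,-0.6],0,0],[[0.3,0,-0.6],0,0],[[0.3,0,-0.6],0,0]]'|head -3
python3 - <<'E'
from h import *
s=robot.get_state();print(s['t'],s['position'],s['qpos'].round(3), rot(s['tool_rot']).apply([0,0,1]))
E
```

```text
t: 7.9
position: [477.4, -43.5, 949.2]
tool_rot: [-0.015, 0.962, -0.039, 0.27]
t: 8.4
position: [452.2, -44.7, 977.3]
tool_rot: [-0.02, 0.953, -0.032, 0.301]
t: 8.9
position: [422.8, -55.1, 1008.3]
tool_rot: [-0.022, 0.941, -0.031, 0.335]
8.9 [ 422.8336747   -55.06587647 1008.3224945 ] [ 0.087 -0.003 -0.093  0.412 -0.019  2.048 -1.659] [ 0.63232234  0.02080285 -0.77442604]
```

Repeated pushes at the reach limit have tilted the tool 39° outward, about in line with the arm. Next I'll come down to a hover on the pivot's side of the ring.

```bash
cat >> h.py <<'E'
def delta(target):
    s=robot.get_state();M=rot(s['tool_rot'])
    return M.inv().apply(np.array(target)-s['position']).round(1)
def show():
    s=robot.get_state();M=rot(s['tool_rot']).as_matrix()
    print('t',round(s['t'],2),'p',s['position'].round(1),'z',M[:,2].round(3),'y',M[:,1].round(3),'F',s['contact_force'].round(1),'gap',round(s['finger_gap'],1))
E
python3 -c "
from h import *
show();print(delta([540,-14,262]))"
```

```text
t 8.9 p [ 422.8  -55.1 1008.3] z [ 0.632  0.021 -0.774] y [-0.044 -0.997 -0.063] F [ 0.2  0.1 -0.6] gap 0.3
[-382.3    0.8  652.9]
```

```bash
python3 -m pendant '[[[-0.382,0.001,0.653],-0.1,0],[[-0.382,0.001,0.653],-0.1,0],[[-0.382,0.001,0.653],-0.1,0],[[-0.382,0.001,0.653],-0.1,0],[[-0.382,0.001,0.653],-0.1,0],[[-0.382,0.001,0.653],-0.1,0],[[-0.382,0.001,0.653],-0.1,0],[[-0.382,0.001,0.653],-0.1,0],[[-0.382,0.001,0.653],-0.1,0],[[-0.382,0.001,0.653],-0.1,0],[[-0.382,0.001,0.653],-0.1,0],[[-0.382,0.001,0.653],-0.1,0]]' >/dev/null
python3 - <<'E'
from h import *
show();print(delta([540,-14,262]));print(robot.get_state()['qpos'].round(2))
E
```

```text
t 10.4 p [529.8 -17.7 327.6] z [ 0.633  0.021 -0.774] y [ 0.033 -0.999  0.   ] F [1.9 0.2 0. ] gap 0.4
[-33.5  -3.4  57.3]
[ 0.13 -0.27 -0.2   2.27 -0.04  0.45 -1.59]
```

Tilt holds. I'll take the wrist picture here, then a second one lower down.

```bash
python3 - <<'E'
from h import *
import pickle
c=robot.calibration('wrist');im=robot.snapshot('wrist');cv2.imwrite('pics/w2.png',im);pickle.dump(c,open('c2.pkl','wb'))
print(c['xyz'],rot(c['attitude']).apply([0,0,-1]))
for p in[(655,-12.5,146),(642,-11.6,121),(451,0,61)]: print(pix(c,p))
E
python3 -m pendant '[[[-0.034,-0.003,0.057],0,0],[[-0.034,-0.003,0.057],0,0],[[-0.034,-0.003,0.057],0,0]]' >/dev/null
python3 - <<'E'
from h import *
import pickle
show();c=robot.calibration('wrist');im=robot.snapshot('wrist');cv2.imwrite('pics/w3.png',im);pickle.dump(c,open('c3.pkl','wb'))
for p in[(655,-12.5,146),(642,-11.6,121),(451,0,61)]: print(pix(c,p))
a=cv2.imread('pics/w2.png');b=im
cv2.imwrite('pics/w23.png',np.hstack([cv2.resize(i[:, 106:406],None,fx=1.33,fy=1.33) for i in (a,b)]))
E
```

```text
[481.09070262 -20.06882785 520.45349835] [ 0.38243836  0.01259239 -0.9238952 ]
[251.08536259 183.83283612]
[250.21456333 199.5725867 ]
[237.29930925 343.61721309]
t 10.82 p [540.3 -14.9 265.5] z [ 0.633  0.02  -0.774] y [ 0.032 -0.999  0.   ] F [-0.9 -0.2  1.2] gap 0.4
[252.8584339 169.4558987]
[251.76023104 188.50698695]
[236.80797995 356.83854597]
```

View pics/w23.png

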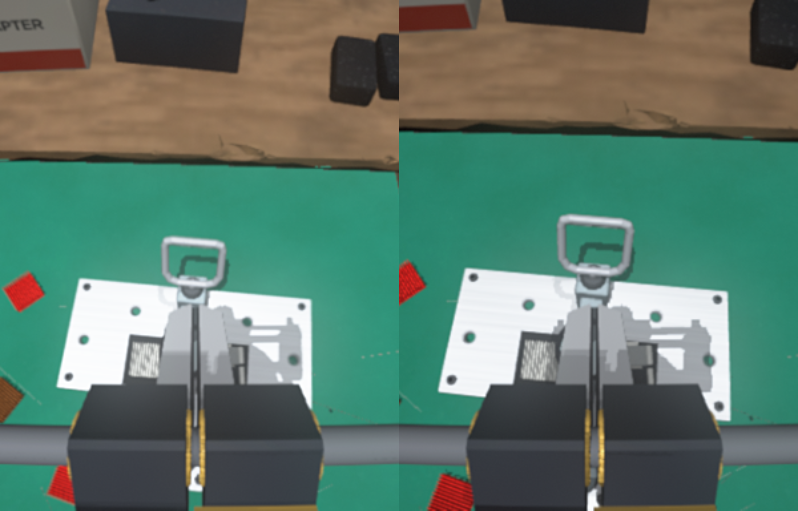

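Both views show the bar's middle (at (194,241) in the left picture, (596,219) in the right). The silver-finned heatsink is on the plate's left. I'll triangulate the bar.

```bash
python3 - <<'E'
from h import *
import pickle
c2,c3=[pickle.load(open(f'c{i}.pkl','rb')) for i in(2,3)]
f=lambda x,y:(x/1.33+106-.1,y/1.33-.1)
ct=robot.calibration('top');cs=robot.calibration('scene')
top=(ct,(205/3.3+205-.35,40/3.3+145-.35));sc=(cs,((561-396)/3.3+205-.35,41/3.3+140-.35))
b2=(c2,f(194,240.5));b3=(c3,f(196.5,219))
print(tri([b2,b3]),tri([b2,b3,top,sc]),tri([b3,sc]))
print('top bar at z150',[plane(*b,150).round(1) for b in(b2,b3,top,sc)])
for n,a,b in[('botbar',(193,281),(196,267))]: print(n,tri([(c2,f(*a)),(c3,f(*b))]),plane(c3,f(*b),95))
# yaw of bar in w3 ends
L=plane(c3,f(162,217),150);Rr=plane(c3,f(231,221),150);print(L,Rr)
C=np.array([643.5,-12.5,121]);s=robot.get_state();d=rot(s['tool_rot']).apply([0,0,1]);d/=np.linalg.norm(d)
print('entry pose',C+30*d,'delta',delta(C+30*d),'pre',delta(C-20*d))
E
```

```text
(array([647.40150726, -13.6392325 , 171.79753635]), [np.float64(0.09643658726177519), np.float64(0.0964365872617815)]) (array([658.09400914, -13.75508073, 147.39037198]), [np.float64(0.962350907872938), np.float64(2.332348240641805), np.float64(1.1978352416319697), np.float64(2.201293862995639)]) (array([660.13997438, -14.18883695, 144.35459002]), [np.float64(2.164944419684396), np.float64(2.164944419684339)])
top bar at z150 [array([657.8, -13.3, 150. ]), array([659.3, -13.3, 150. ]), array([656.5, -14.3, 150. ]), array([653.3, -12.5, 150. ])]
botbar (array([609.60994177, -14.17505219, 162.59031822]), [np.float64(0.14761627004572994), np.float64(0.1476162700457098)]) [636.54555914 -13.66622931  95.        ]
[660.30427066  16.68255887 150.        ] [658.27255647 -43.08605105 150.        ]
entry pose [662.51298181 -11.89607147  97.80211663] delta [-12.4   0.9 207.6] pre [-12.4   0.9 157.6]
```

```bash
python3 -m pendant '[[[-0.011,0.002,0.04],0,0],[[-0.011,0.002,0.1],0,0],[[-0.011,0.002,0.14],0,0],[[-0.011,0.002,0.16],0,0],[[-0.011,0.002,0.16],0,0]]'; python3 - <<'E'
from h import *
import pickle
show();c=robot.calibration('wrist');im=robot.snapshot('wrist')
print(delta([645+19,-12.7,97.8]))
cv2.imwrite('pics/w4.png',cv2.resize(im[60:300,130:380],None,fx=2,fy=2))
E
```

```text
t: 11.5
position: [639.0, -21.3, 159.0]
tool_rot: [-0.006, 0.948, 0.02, 0.318]
contact_force: [0.8, -1.0, 1.4]
finger_gap: 0.6
grip_force: 0.0
t 11.5 p [639.  -21.3 159. ] z [ 0.602  0.024 -0.798] y [ 0.041 -0.999  0.001] F [ 0.8 -1.   1.4] gap 0.6
[-17.4  -7.5  60.5]
```

View pics/w4.png

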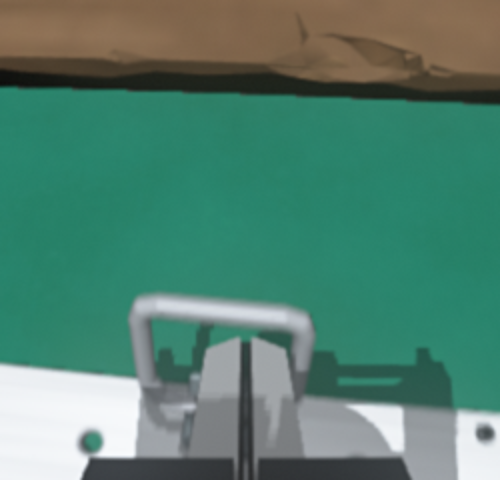

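The fingertip is at (245,345), just before the opening and about 8 mm too far right. The pose has drifted, so I'll check for joint limits.

```bash
python3 -m pendant '[[[0,0,0],0,0]]' >/dev/null; python3 - <<'E'
from h import *
show();s=robot.get_state();print(s['qpos'].round(3),s['joint_vel'].round(2),delta([645+19,-12.7,97.8]))
E
```

```text
t 11.68 p [637.8 -19.7 157.6] z [ 0.6    0.026 -0.8  ] y [ 0.039 -0.999 -0.004] F [0.2 0.9 0.2] gap 0.8
[ 0.47   0.229 -0.606  2.238  1.172  0.165 -2.73 ] [ 0.01 -0.04 -0.01  0.03 -0.04 -0.01 -0.02] [-14.7  -5.8  63.7]
```

Joint 6 is at its minimum and joint 7 at its limit. I'll back off and spin half a turn, which is the same finger shape and frees joint 7. Then I'll come in again.

```bash
python3 -m pendant '[[[0,0,-0.04],0,0],[[0,0,-0.08],-0.18,0],[[0,0,-0.08],-0.36,0],[[0,0,-0.08],-0.54,0],[[0,0,-0.08],-0.72,0],[[0,0,-0.08],-0.9,0],[[0,0,-0.08],-1.08,0],[[0,0,-0.08],-1.26,0],[[0,0,-0.08],-1.44,0],[[0,0,-0.08],-1.62,0],[[0,0,-0.08],-1.8,0],[[0,0,-0.08],-1.98,0]]' >/dev/null; python3 - <<'E'
from h import *
show();s=robot.get_state();print(s['qpos'].round(3))
E
python3 -m pendant '[[[0,0,0],-0.18,0],[[0,0,0],-0.36,0],[[0,0,0],-0.54,0],[[0,0,0],-0.72,0],[[0,0,0],-0.9,0],[[0,0,0],-1.08,0],[[0,0,0],-1.16,0],[[0,0,0],-1.16,0]]' >/dev/null; python3 - <<'E'
from h import *
show();s=robot.get_state();print(s['qpos'].round(3));M=rot(s['tool_rot']).as_matrix();d=M[:,2]
C=np.array([645,-13.3,121]);print(delta(C-45*d),delta(C+30*d),np.arcsin(M[2,1]/np.linalg.norm(M[2,:2])))
E
```

```text
t 13.18 p [588.1 -21.3 221.2] z [ 0.598  0.025 -0.801] y [0.769 0.264 0.582] F [ 0.3  0.2 -0. ] gap 0.5
[ 1.119  0.085 -1.212  2.249  0.407  0.238 -0.155]
t 14.18 p [588.2 -21.2 221. ] z [ 0.598  0.026 -0.801] y [0.104 0.989 0.11 ] F [ 0.1  0.5 -0.5] gap 0.5
[ 1.124  0.087 -1.218  2.249  0.412  0.238  0.995]
[14.9  2.8 69.3] [ 14.9   2.8 144.3] 0.1840575065053857
```

```bash
python3 -m pendant '[[[0.015,0.003,0.02],-0.18,0],[[0.015,0.003,0.045],-0.18,0],[[0.015,0.003,0.065],-0.18,0],[[0.015,0.003,0.069],-0.18,0],[[0.015,0.003,0.069],-0.18,0]]' >/dev/null; python3 - <<'E'
from h import *
show();s=robot.get_state();print(s['qpos'].round(3));M=rot(s['tool_rot']).as_matrix();d=M[:,2]
C=np.array([645,-13.3,121]);print(delta(C-45*d),delta(C+30*d))
E
```

```text
t 14.8 p [618.  -13.3 156.6] z [ 0.598  0.029 -0.801] y [-0.041  0.999  0.005] F [ 0.  -0.4  1.1] gap 0.4
[ 0.578  0.217 -0.735  2.272  1.253  0.184  0.324]
[-0.3 -1.3 -0.3] [-0.3 -1.3 74.7]
```

```bash
python3 -m pendant '[[[0,-0.001,0.015],0,0],[[0,-0.001,0.03],0,0],[[0,-0.001,0.045],0,0],[[0,-0.001,0.06],0,0],[[0,-0.001,0.074],0,0],[[0,-0.001,0.074],0,0]]' >/dev/null; python3 - <<'E'
from h import *
show();s=robot.get_state();print(s['qpos'].round(3));M=rot(s['tool_rot']).as_matrix();d=M[:,2]
C=np.array([645,-13.3,121]);print(delta(C+30*d),'up25:',(M.T@[0,0,25]).round(1))
b=robot.snapshot('scene')[125:230,215:320];a=robot.snapshot('top')[140:245,215:320]
cv2.imwrite('pics/s5.png',cv2.resize(np.hstack([a,b]),None,fx=3.6,fy=3.6,interpolation=cv2.INTER_CUBIC))
E
```

```text
t 15.55 p [662.2 -13.5  97.4] z [ 0.598  0.028 -0.801] y [-0.04   0.999  0.005] F [ 0.1 -0.5 -0.6] gap 0.6
[ 0.523  0.411 -0.711  2.222  1.802  0.277 -0.165]
[-0.4  1.   0.8] up25: [-15.    0.1 -20. ]
```

View pics/s5.png

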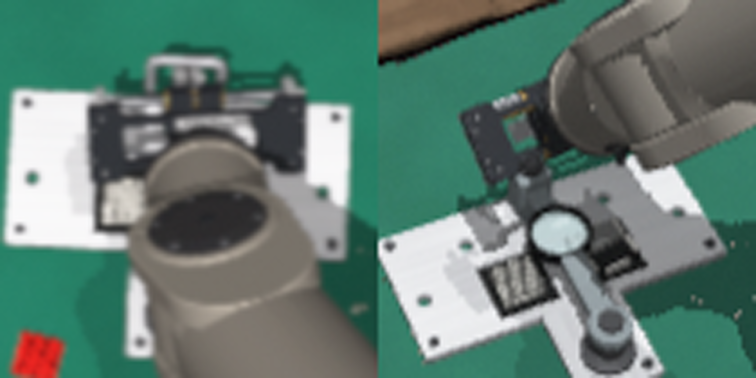

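The fingers pass under the top bar at (185,85) in the left half, with no contact force. I'll lift straight up in steps.

```bash
python3 -m pendant '[[[-0.006,0,-0.008],0,0],[[-0.012,0,-0.016],0,0],[[-0.0144,0,-0.0192],0,0],[[-0.0144,0,-0.0192],0,0]]' >/dev/null; python3 -c "
from h import *
show()"
python3 -m pendant '[[[-0.003,0,-0.004],0,0],[[-0.006,0,-0.008],0,0],[[-0.006,0,-0.008],0,0]]' >/dev/null; python3 -c "
from h import *
show()"
```

```text
t 16.15 p [661.7 -13.  121.7] z [ 0.598  0.028 -0.801] y [-0.042  0.999  0.004] F [-2.2  0.1 -4.8] gap 0.5
t 16.52 p [661.5 -13.  130.8] z [ 0.597  0.029 -0.802] y [-0.042  0.999  0.004] F [-3.8  0.3 -5.5] gap 0.7
```

```bash
python3 -m pendant '[[[-0.003,0,-0.004],0,0],[[-0.0048,0,-0.0064],0,0],[[-0.0048,0,-0.0064],0,0]]' >/dev/null; python3 -c "
from h import *
show()"
python3 -m pendant '[[[-0.0005,0.007,0.0004],0,0],[[-0.001,0.014,0.0008],0,0],[[-0.0014,0.021,0.0012],0,0],[[-0.001,0.028,0.001],0,0],[[-0.0008,0.035,0.0008],0,0],[[-0.0005,0.042,0.0006],0,0],[[0,0.048,0],0,0],[[0.001,0.053,-0.0003],0,0],[[0.0014,0.058,-0.0007],0,0],[[0.0014,0.058,-0.0007],0,0]]' >/dev/null
python3 - <<'E'
from h import *
show();print(robot.get_state()['qpos'].round(2))
b=robot.snapshot('scene')[125:230,215:320];a=robot.snapshot('top')[140:245,215:320]
cv2.imwrite('pics/s6.png',cv2.resize(np.hstack([a,b]),None,fx=3.6,fy=3.6,interpolation=cv2.INTER_CUBIC))
E
```

```text
t 16.9 p [661.6 -13.1 138.5] z [ 0.597  0.029 -0.802] y [-0.042  0.999  0.004] F [-5.3  0.2 -7.3] gap 0.4
t 18.15 p [656.7  45.  137.6] z [ 0.596  0.028 -0.803] y [-0.043  0.999  0.003] F [-14.6  -3.5  -6.1] gap 0.5
[ 0.39  0.32 -0.7   2.21  1.45  0.3   0.05]
```

View pics/s6.png

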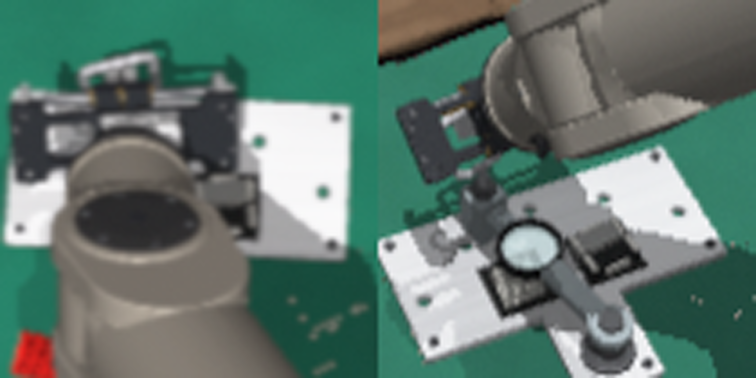

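The top bar now sits at (120,68) in the left half, and the lens has moved to (528,248) in the right half, towards the heatsink. I'll measure the angle and work out how far to lower.

```bash
python3 - <<'E'
from h import *
cs=robot.calibration('scene')
p0=plane(cs,((594-396)/3.3+205-.35,164/3.3+140-.35),54);p1=plane(cs,((528-378)/3.6+215-.35,248/3.6+125-.35),54)
P=np.array([453,.5]);a=[np.arctan2(*(p[:2]-P)[::-1]) for p in(p0,p1)];print(p0,p1,a,a[1]-a[0])
print(delta(robot.get_state()['position']+[-1,0,-34]))
E
```

```text
[565.10030218  -6.13463521  54.        ] [562.20402595  26.78958599  54.        ] [np.float64(-0.05911585101650376), np.float64(0.23624290549513077)] 0.2953587565116345
[21.1 -0.1 26.7]
```

```bash
python3 -m pendant '[[[0.005,0,0.0065],0,0],[[0.01,0,0.013],0,0],[[0.016,0,0.02],0,0],[[0.021,0,0.027],0,0],[[0.021,0,0.027],0,0]]' >/dev/null; python3 - <<'E'
from h import *
show();M=rot(robot.get_state()['tool_rot']).as_matrix()
P=np.array([453.3,.5])
p=robot.get_state()['position'];v=p[:2]-P;r=np.hypot(*v);a=np.arctan2(v[1],v[0]);print(r,a+.062)
for t in(.05,.1,.15,.2,.25):
    q=P+r*np.array([np.cos(a+t),np.sin(a+t)]);print(t,(M.T@[*(q-p[:2]),0]).round(1))
E
```

```text
t 18.88 p [658.3  45.8 105.1] z [ 0.598  0.03  -0.801] y [-0.043  0.999  0.005] F [-1.5  0.2  0.2] gap 0.5
209.969943994208 0.27939599580862773
0.05 [ 1.7 10.3 -1.2]
0.1 [ 3.8 20.5 -2.7]
0.15 [ 6.3 30.5 -4.5]
0.2 [ 9.2 40.4 -6.6]
0.25 [12.5 50.  -9. ]
```

```bash
python3 -m pendant '[[[0.0008,0.005,-0.0006],0,0],[[0.0017,0.01,-0.0012],0,0],[[0.0027,0.0155,-0.002],0,0],[[0.0038,0.0205,-0.0027],0,0],[[0.005,0.0255,-0.0035],0,0],[[0.005,0.0255,-0.0035],0,0]]' >/dev/null; python3 -c "
from h import *
show()"
python3 -m pendant '[[[0.0006,0.0025,-0.0005],0,0],[[0.0012,0.005,-0.001],0,0],[[0.0012,0.005,-0.001],0,0]]' >/dev/null; python3 -c "
from h import *
show()"
```

```text
t 19.62 p [650.3  70.5 104.8] z [ 0.598  0.029 -0.801] y [-0.043  0.999  0.004] F [-0.3 -0.5  0.1] gap 0.3
t 20.0 p [648.5  76.2 104.8] z [ 0.598  0.03  -0.801] y [-0.044  0.999  0.005] F [ 0.2 -0.  -0.2] gap 0.1
```

```bash
python3 - <<'E'
from h import *
b=robot.snapshot('scene')[125:230,215:320];a=robot.snapshot('top')[140:245,215:320]
cv2.imwrite('pics/s7.png',cv2.resize(np.hstack([a,b]),None,fx=3.6,fy=3.6,interpolation=cv2.INTER_CUBIC))
E
```

```text
(no output)
```

View pics/s7.png

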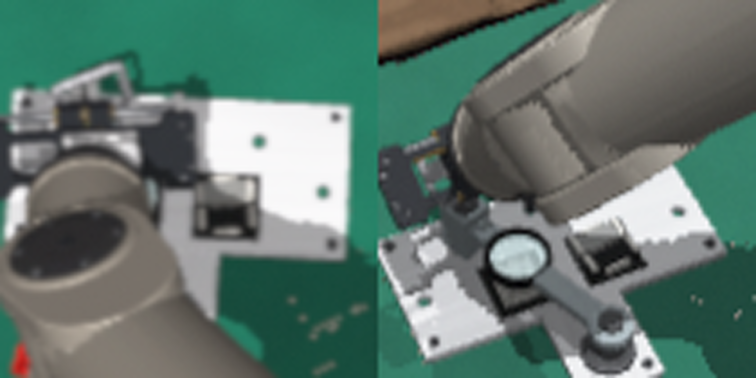

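The lens is now at (517,256) in the right half, over the heatsink's place. I'll measure its angle.

```bash
python3 - <<'E'
from h import *
cs=robot.calibration('scene');ct=robot.calibration('top')
P=np.array([453,.5])
p1=plane(cs,((517-378)/3.6+215-.35,256/3.6+125-.35),54);print(p1,np.arctan2(p1[1]-.5,p1[0]-453)+.059)
im=cv2.imread('pics/s7.png')
def T(x,y):return (x/3.6+215-.35,y/3.6+140-.35)
for z in(148,158):
  q=[plane(ct,T(*u),z) for u in((50,93),(122,65))];m=(q[0]+q[1])/2;print(z,q,m,np.arctan2(m[1]-.5,m[0]-453)+.065)
# target lens at 0.419, home-bar prediction in top
for t in(.36,.39,.419):
  a=t-.062;print(t,(pix(cs,[453+112*np.cos(a),.5+112*np.sin(a),54])-[214.65,124.65])*3.6+[378,0])
E
```

```text
[558.65774399  39.99503743  54.        ] 0.41671963503962706
148 [array([631.48106414, 101.91225121, 148.        ]), array([654.74024444,  41.02849428, 148.        ])] [643.11065429  71.47037275 148.        ] 0.4222889627908803
158 [array([629.42377896, 101.45705776, 158.        ]), array([652.51232091,  41.01996763, 158.        ])] [640.96804994  71.23851269 158.        ] 0.42493850103448955
0.36 [522.69897312 252.27761222]
0.39 [520.11967157 254.35542615]
0.419 [517.6954363 256.427535 ]
```

```bash
python3 -m pendant '[[[0.0006,0.002,-0.0005],0,0],[[0.001,0.004,-0.0009],0,0],[[0.001,0.004,-0.0009],0,0]]' >/dev/null; python3 - <<'E'
from h import *
show()
b=robot.snapshot('scene');cv2.imwrite('pics/sc8.png',b)
E
```

```text
t 20.48 p [647.1  79.5 104.9] z [ 0.598  0.029 -0.801] y [-0.043  0.999  0.004] F [-0.2  0.1 -0.1] gap 0.1
```

```bash
python3 - <<'E'
from h import *
a=cv2.imread('pics/s7.png')[:,378:];b=cv2.resize(cv2.imread('pics/sc8.png')[125:230,215:320],None,fx=3.6,fy=3.6,interpolation=cv2.INTER_CUBIC)
t=a[225:300,100:190];r=cv2.matchTemplate(b,t,cv2.TM_CCOEFF_NORMED);_,v,_,l=cv2.minMaxLoc(r);print(v,l,'expected (100,225)')
E
```

```text
0.9956251382827759 (100, 225) expected (100,225)
```

```bash
python3 -m pendant '[[[0.0006,0.002,-0.0005],0,0],[[0.0012,0.004,-0.0009],0,0],[[0.0012,0.004,-0.0009],0,0]]' >/dev/null; python3 -c "
from h import *
show()"
python3 -m pendant '[[[0.0006,0.002,-0.0005],0,0],[[0.0012,0.004,-0.0009],0,0],[[0.0012,0.004,-0.0009],0,0]]' >/dev/null; python3 - <<'E'
from h import *
show()
b=robot.snapshot('scene');cv2.imwrite('pics/sc9.png',b)
a=cv2.imread('pics/s7.png')[:,378:];b=cv2.resize(b[125:230,215:320],None,fx=3.6,fy=3.6,interpolation=cv2.INTER_CUBIC)
t=a[225:300,100:190];r=cv2.matchTemplate(b,t,cv2.TM_CCOEFF_NORMED);_,v,_,l=cv2.minMaxLoc(r);print(v,l)
E
```

```text
t 20.9 p [645.6  82.4 104.9] z [ 0.598  0.028 -0.801] y [-0.042  0.999  0.003] F [ 1.1 -3.5  0.5] gap 0.7
t 21.27 p [645.   83.1 105.1] z [ 0.599  0.022 -0.801] y [-0.037  0.999  0.001] F [ 10.4 -14.1  -4.7] gap 0.5
0.9692670702934265 (100, 226)
```

The finger meets firm resistance, 14 N with the lens not moving, so the pin is in the hole. I'll centre the finger and withdraw along its axis.

```bash
python3 -m pendant '[[[-0.001,-0.006,0.001],0,0],[[-0.002,-0.012,0.002],0,0],[[-0.002,-0.012,0.002],0,0]]' >/dev/null; python3 -c "
from h import *
show()"
python3 -m pendant '[[[0,0,-0.015],0,0],[[0,0,-0.03],0,0],[[0,0,-0.045],0,0],[[0,0,-0.06],0,0]]' >/dev/null; python3 -c "
from h import *
show()"
```

```text
t 21.7 p [647.   75.1 104.4] z [ 0.598  0.029 -0.801] y [-0.043  0.999  0.004] F [-0.5 -0.   0.5] gap 0.4
t 22.2 p [610.8  74.1 152.9] z [ 0.598  0.03  -0.801] y [-0.044  0.999  0.004] F [0.6 0.7 0.8] gap 1.0
```

```bash
python3 -m pendant '[[[0,0,-0.04],0,0],[[0,0,-0.09],0,0],[[0,0,-0.14],0,0],[[0,-0.06,-0.18],0,0],[[0,-0.12,-0.22],0,0],[[0,-0.18,-0.22],0,0],[[0,-0.24,-0.22],0,0],[[0,-0.3,-0.22],0,0],[[0,-0.3,-0.22],0,0]]' >/dev/null; python3 - <<'E'
from h import *
show()
b=robot.snapshot('scene')[125:230,205:325];a=robot.snapshot('top')[140:245,205:325]
cv2.imwrite('pics/s10.png',cv2.resize(np.hstack([a,b]),None,fx=3.3,fy=3.3,interpolation=cv2.INTER_CUBIC))
E
```

```text
t 23.32 p [ 500.8 -165.6  309.6] z [ 0.599  0.03  -0.8  ] y [-0.045  0.999  0.004] F [ 0.9  0.7 -0. ] gap 0.4
```

View pics/s10.png

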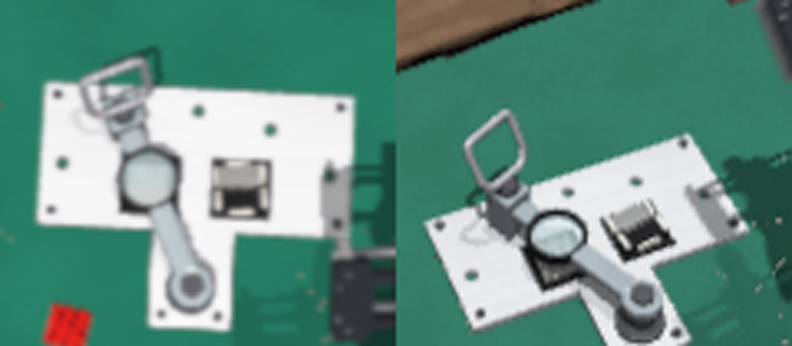

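```bash
python3 - <<'E'
from h import *
ct=robot.calibration('top');cs=robot.calibration('scene')
T=lambda x,y:(x/3.3+205-.35,y/3.3+140-.35)
S=lambda x,y:((x-396)/3.3+205-.35,y/3.3+125-.35)
for n,t,s in[('bar',(116.5,70),(488.5,129)),('L',(82,84),(467,147)),('R',(150,58),(509,112)),('lens',(149.5,177),(556,235))]:
    p,e=tri([(ct,T(*t)),(cs,S(*s))]);print(n,p.round(1),np.round(e,1),np.arctan2(p[1]-.5,p[0]-453)+.064)
for z in(0,10):
    a=.419-.062;P=np.array([453+204.3*np.cos(a),.5+204.3*np.sin(a),147.3+z]);print(z,(pix(ct,P)-[204.65,139.65])*3.3,(pix(cs,P)-[204.65,124.65])*3.3+[396,0])
    P=np.array([453+204.3*np.cos(-.062),.5+204.3*np.sin(-.062),147.3]);print((pix(cs,P)-[204.65,139.65])*3.3+[396,0])
E
```

```text
bar [648.1  68.6 138.9] [1.4 1.4] 0.39985394123058926
L [633.6  99.4 143.9] [0.3 0.3] 0.5650494475322347
R [660.5  38.7 135.6] [2.9 2.9] 0.24597413561311204
lens [560.   38.8  50.8] [0.9 0.9] 0.40761985904733006
0 [111.41085118  71.16900188] [488.15139672 127.38281216]
[559.03992761  40.46508221]
10 [111.13251927  68.86526175] [487.77674836 120.75992941]
[559.03992761  40.46508221]
```

The ring bar sits at its home height: row 129 measured, 127 predicted when home, 121 if it were riding. The lens is at about 0.41 rad, over the heatsink, and the hand is clear.

```bash
python3 -c "
from rig import robot
print(robot.finish_job())"
```

```text
the job is handed in; nothing more can be done
None
```

The magnifier is over the heatsink, with the arm swung one hole to the left and the pin measured home in that hole; the hand is clear, and I handed the job in at about 23 s of the 51 s allowed (no verdict came back).

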